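# Refit the sprung pressing roller of the wax former

## Task

The blue pressing roller of the sheet-wax former has been cleaned and lies on its rest. Fit it back between the former's two cheeks: set its pins in the grooves and press it down until both ends have sprung fully home in their recesses, then let go. Leave the mixing dishes and the wax block where they are.

Things in the scene. Friction and masses are not known exactly. Their poses are not given: they have to be found in the camera images.
- roller: Blue roller, 32 mm in diameter, body 138 mm long, steel-banded ends, about 0.17 kg. Origin on its axis at mid-body; y is the roller axis. At -y a fixed steel pin sticks out 10 mm, at +y a sprung brass pin 14 mm when free; both 10 mm in diameter, slippery, tips bevelled. Free overall length 162 mm, its middle 2 mm from the origin towards +y. Starts level in the rest, axis at 48 mm.
- plunger (a joint): Travel of the roller's sprung brass pin in m: 0 fully out, grows as it is pushed into the roller, 0.0125 at the stop. Pushing it takes about 4 N at the start and 13 N at 11 mm.
- plunger_tip (a point): Outer end of the brass pin, on the roller axis.
- stub_tip (a point): Outer end of the fixed steel pin, on the roller axis.
- rest: Fixed grey plate 100 x 130 x 8 mm with two green V-blocks carrying the roller. Origin under its centre; y is the roller's axis at the start. V-blocks 14 mm wide, centred at y = -48 and +48 mm; between them the roller is free all round, with 40 mm from its axis down to the plate.
- former: Fixed sheet-wax former: grey base 150 x 190 x 12 mm, two white cheeks 45 mm wide along x, inner faces at y = -74 and +74, outer at 92, 110 mm high, orange funnel mouths up to 127 mm. Origin under the base centre, z up, y from cheek to cheek. Fixed lower roller along y, 32 mm in diameter, top at 50 mm; sheet tables either side 29 mm high.
- former_seat (a point): Midway between the recesses, 70 mm above the table, where the fitted roller's axis runs; axes as the former's. Recesses: floor at 65, ceiling at 78 mm height, ends 164 mm apart, so the fitted roller's middle may lie up to 3 mm aside. Either end fits either cheek.
- dish_blue: A small open blue plastic mixing dish, waisted, 42 mm wide and 34 mm high, loose on the bench, to be left alone. Origin at the centre of its underside.
- dish_navy: A second small blue plastic mixing dish, 42 mm wide and 34 mm high, loose on the bench, to be left alone. Origin at the centre of its underside.
- dish_black: A small black plastic mixing dish, 42 mm wide and 34 mm high, loose on the bench, to be left alone. Origin at the centre of its underside.
- wax_block: A pale green block of carving wax, 50 x 34 x 16 mm, loose on the bench, to be left alone. Origin at the centre of its underside.
- groove_pos (a point): Top of the groove in the cheek at +y, 118 mm high, 86.5 mm from the former's centre plane. Grooves are 13.5 mm wide, flared to about 27 mm and open at the top; their orange backs slope inward going down: 173 mm apart at 118 mm height, 151 mm at 79 mm, with the recesses just below.
- groove_neg (a point): The same in the cheek at -y. A free roller lowered into both grooves stands on the slopes, its axis at 95 to 100 mm height. Pressed down at its middle with about 5 N, the brass pin is squeezed in until both pins pass the slopes and spring out into the recesses; one end may drop in before the other, so press on until the axis is at 70 mm.
Things that resemble listed ones, but are neither listed nor needed, are in the scene too. There is more than one size of the roller; the one meant has the size given above.

How it is judged:
By the outcome, as a careful person would: the job done as asked, in the order asked, and still so for the second after the job is handed in, with the robot touching nothing.
It also fails if it takes over 43 s, if anything falls off the work surface, if the arm or the gripper's body presses on something with over 40 N, if the wrist force passes 120 N, or if a joint passes its speed limit or range.

## Robot

A 7-joint arm with a two-finger parallel gripper is mounted at the origin on the work surface. World frame = base frame: x ahead of the robot, y to its left, z up, the work surface at z = 0. Lengths are in m, angles in rad, forces in N, time in s.
With the tool pointing down it reaches from about 0.35 to 0.775 m from the base axis. Payload 3.1 kg.
Tool frame: the origin (TCP) lies at the very end of the fingers, on their centre line; the grasp point (between the pads) lies 19 mm behind it; y points along the fingers, x is the direction in which the jaws open and shut, and the axes are right-handed (so a half turn about y gives the same grasp; the last joint's range is limited). The gripper opens to 85 mm and grips with 20 to 120 N. Pads are 22 mm wide; open, the fingers measure 114 mm over their backs; the gripper's body (76 mm by 85 mm) begins 54 mm behind the grasp point. The pads swing forward as they close: fully open they stand 13 mm farther back than shut.
Start: joints at [-0.042, 0.311, 0.014, 1.512, -0.004, 1.319, -0.027], TCP at [0.55, 0, 0.231] pointing down, gripper open.
Joint ranges: [-2.7, 2.7], [-0.3, 1.91], [-1.27, 1.3], [0.12, 2.57], [-1.44, 4.58], [0.2, 2.03], [-3.05, 3.05]. Speed limits (rad/s): [2.79, 2.79, 3.14, 3.14, 3.14, 3.14, 3.14].

## Interface

Orientations are given as a unit quaternion [x, y, z, w].
In Python, from station import read_state, read_camera, get_calibration, job_done gives the robot as it stands. The module is installed in compiled form; this text tells all that it offers.
- The arm moves only by the tool carry_out, never from a script. Its argument "motion" is one flat list of numbers, 6 for each row, row after row: the shift along the tool's x, y, z in units of 5 cm (1.0 is 5 cm), then the turn, a rotation vector about the tool's x, y, z in units of 90 degrees (1.0 is 90 degrees). In form: [tx, ty, tz, ax, ay, az, tx, ty, tz, ax, ay, az, ...]. A call has 1 to 20 rows; each row shifts and turns the commanded pose from where the row before left it, along the tool's axes as they then stand; what a row does not reach is not made up. A row lasts 1/8 s, in which the tool goes at most 62.5 mm and 10.7 degrees, less where a joint would pass 70% of its speed; a pose out of reach is approached as far as the arm can. A call with a number of a shift or a turn outside -1 to 1 is refused whole. A call with a gripper value outside its range is refused whole. "claw" is the closure, from -1 (fully open) to 1 (shut), so that 0 is half open, set as the call begins (left out, the last holds). The fingers move at their own pace and stop on an object; "force" is the grip in N (left out, the last holds). Time passes only in rows, so rows that do not move let the fingers close. It gives the time, the measured TCP pose, the force and the opening at its end, in the units of the state.
- read_state(): the state, without advancing time (a new reading comes with each control period).
- read_camera(name): name is "scene" or "side" or "wrist"; returns the picture (420x560x3 uint8, red, green, blue); there is no depth.
- get_calibration(name): a dict with "fx", "fy", "cx", "cy" (pixels), "rvec" (rotation vector, rad) and "tvec" (3), from world to camera coordinates, as OpenCV has them; the wrist camera has in their place "hand_eye" (4x4, takes a point from camera to tool coordinates, whose origin is the TCP and whose axes are the tool frame's). Camera axes: x right, y down, z forward; pixel columns grow to the right and rows downward; lengths in m; the calibration is good to about 2 mm. A picture is of the moment at which its call begins: read the wrist's pose just before it. get_calibration takes no time and is no camera call.
- job_done(): hands the job in, once; it reports no verdict.
The state is a dict: "time_s": time; "qpos": joint angles; "dq": joint speeds; "effort": joint torques, N m; "tcp_pos": TCP position; "eef_rot": TCP orientation; "contact_force": force on the tool from outside, world axes, zero at the start; "torque": the same for the moment, N m; "opening": finger opening in m.
Only numpy, scipy, OpenCV 4.12 (cv2) and the standard library are available. Lean on these libraries where they do the work, as an engineer would, in place of code of your own. Each camera call takes 0.05 s, during which the arm holds its last target. There are 200 camera calls.

## Working session

There is one attempt and no reset: what is moved stays moved. The work goes in short steps, Python scripts to look and compute and a tool call to move; the robot and the scene stay as the last step left them, time stands still between calls to the robot, and variables do not carry over. Pictures are saved under pics/ and viewed, about 8 in all and at most 12, crops included, and the job is handed in when it is done.

Besides the shell and the picture viewer there is one more tool, called after "Call:" by a JSON object that holds its "api" and its "payload", one argument or row to a line. carry_out: Moves the arm, as the interface text tells. Shifts and turns lie within -1 to 1; 1 stands for 5 cm of shift or 90 degrees of turn. Its arguments: {"type":"object","properties":{"motion":{"type":"array"},"claw":{"type":"number"},"force":{"type":"number"}},"required":["motion"]}

```bash
mkdir -p pics
cat > h.py <<'E'
import numpy as np, cv2
from station import read_state, read_camera, get_calibration, job_done
from scipy.spatial.transform import Rotation as R
def cam(name, st=None):
    c=get_calibration(name); K=np.array([[c['fx'],0,c['cx']],[0,c['fy'],c['cy']],[0,0,1.]])
    if name=='wrist':
        T=np.eye(4);T[:3,:3]=R.from_quat(st['eef_rot']).as_matrix();T[:3,3]=st['tcp_pos']
        M=np.linalg.inv(T@np.array(c['hand_eye']))
    else:
        M=np.eye(4);M[:3,:3]=cv2.Rodrigues(np.array(c['rvec'],float))[0];M[:3,3]=np.ravel(c['tvec'])
    return K,M
def ray(KM,p):
    K,M=KM; d=M[:3,:3].T@np.linalg.solve(K,[p[0],p[1],1.]); o=-M[:3,:3].T@M[:3,3]; return o,d
def onz(KM,p,z):
    o,d=ray(KM,p); return o+d*(z-o[2])/d[2]
def proj(KM,X):
    K,M=KM; q=K@(M[:3,:3]@np.array(X)+M[:3,3]); return q[:2]/q[2]
def snap(name,fn):
    st=read_state(); im=read_camera(name)[:,:,::-1].copy(); cv2.imwrite('pics/'+fn,im); return im,cam(name,st)
E
python3 - <<'E'
from h import *
s=read_state(); print({k:np.round(v,3) for k,v in s.items()})
a,A=snap('scene','s0.png'); b,B=snap('side','d0.png'); c,C=snap('wrist','w0.png')
for n,X in (('s',A),('d',B),('w',C)): print(n,np.round(X[0][0,0]),np.round(-X[1][:3,:3].T@X[1][:3,3],3))
print(R.from_quat(s['eef_rot']).as_matrix().round(3))
E
```

```text
{'time_s': np.float64(0.0), 'qpos': array([-0.042,  0.312,  0.014,  1.513, -0.004,  1.319, -0.027]), 'dq': array([ 0.001, -0.002, -0.   , -0.   ,  0.001,  0.001, -0.   ]), 'effort': array([-1.0000e-03, -3.7991e+01,  1.4600e-01, -2.3059e+01,  1.2000e-02,
        1.4000e-02,  0.0000e+00]), 'tcp_pos': array([ 0.549, -0.   ,  0.23 ]), 'eef_rot': array([ 0.707, -0.001, -0.001, -0.707]), 'contact_force': array([ 0.506,  0.737, -0.257]), 'torque': array([-0.019, -0.034, -0.024]), 'opening': np.float64(0.085)}
s 411.0 [0.9   0.078 0.816]
d 433.0 [ 0.41  -0.751  0.949]
w 352.0 [0.55  0.067 0.372]
[[ 1.    -0.002 -0.   ]
 [ 0.    -0.     1.   ]
 [-0.002 -1.    -0.   ]]
```

View pics/s0.png

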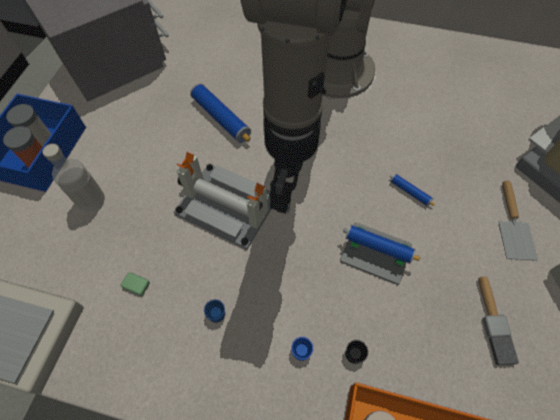

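View pics/d0.png

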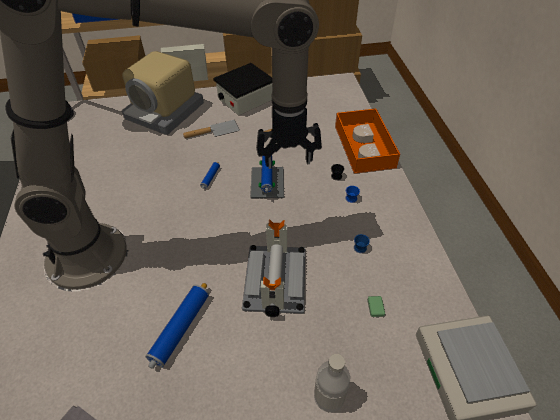

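The blue things that could be mistaken for the roller, with scene pixels:
- large roller off the rest at (220,113)
- tiny roller at (412,190)
- dishes at (215,312) and (302,349)

My choice is the roller on the grey rest with green V-blocks at (380,244). Its brass tip is at (417,258) and its steel tip at (345,232). The former is at (225,200), with its funnels at (187,162) and (258,192).

Run:
```python
from h import *
def msk(im,lo,hi,box):
    h=cv2.cvtColor(im,cv2.COLOR_BGR2HSV); m=cv2.inRange(h,lo,hi); k=np.zeros_like(m); x0,y0,x1,y1=box; k[y0:y1,x0:x1]=m[y0:y1,x0:x1]; return k
st=read_state()
P={}
for n,f,bb,ob in (('scene','s0.png',(335,215,425,270),[(175,145,205,180),(245,175,275,205)]),('side','d0.png',(255,150,280,200),[(260,272,290,295),(265,215,292,240)])):
    im=cv2.imread('pics/'+f); C=cam(n,st)
    m=msk(im,(105,120,40),(130,255,255),bb); ys,xs=np.nonzero(m); r=cv2.minAreaRect(np.float32(np.c_[xs,ys])); print(n,'blue',len(xs),r)
    bx=cv2.boxPoints(r); e=[(bx[i]+bx[(i+1)%4])/2 for i in range(4)]
    e=sorted([(np.linalg.norm(bx[i]-bx[(i+1)%4]),tuple((bx[i]+bx[(i+1)%4])/2)) for i in range(4)])[:2]
    for l,p in e: print('  end',np.round(p,1),onz(C,p,.048).round(4))
    for b in ob:
        m=msk(im,(3,150,80),(18,255,255),b); ys,xs=np.nonzero(m); p=(xs.mean(),ys.mean()); P.setdefault(n,[]).append((C,p,b)); print('  orange',len(xs),np.round(p,1),onz(C,p,.118).round(4))
def tri(a,b):
    A=np.zeros((3,3));v=np.zeros(3)
    for C,p,_ in (a,b):
        o,d=ray(C,p); d/=np.linalg.norm(d); Q=np.eye(3)-np.outer(d,d); A+=Q; v+=Q@o
    return np.linalg.solve(A,v)
for i in (0,1): print('tri',tri(P['scene'][i],P['side'][i]).round(4))
a=cv2.imread('pics/s0.png'); b=cv2.imread('pics/d0.png')
f=lambda im,x0,y0,x1,y1:cv2.resize(im[y0:y1,x0:x1],(400,300),interpolation=cv2.INTER_CUBIC)
cv2.imwrite('pics/c0.png',np.vstack([np.hstack([f(a,330,200,430,275),f(a,165,140,285,230)*1]),np.hstack([f(b,210,140,310,215),f(b,215,215,335,305)])]))
```

```text
scene blue 982 ((380.1416320800781, 243.8158721923828), (67.06062316894531, 15.21880054473877), 20.85445785522461)
  end [348.8 231.9] [0.5079 0.1203 0.048 ]
  end [411.5 255.8] [0.5281 0.2517 0.048 ]
  orange 126 [187.5 162.2] [ 0.4715 -0.2344  0.118 ]
  orange 90 [257.2 191.5] [ 0.5026 -0.0753  0.118 ]
side blue 241 ((266.0, 174.0), (36.0, 10.0), 90.0)
  end [266. 156.] [0.5237 0.2536 0.048 ]
  end [266. 192.] [0.5017 0.1012 0.048 ]
  orange 124 [271.3 283. ] [ 0.4663 -0.2423  0.118 ]
  orange 134 [276.  226.7] [ 0.502  -0.0858  0.118 ]
tri [ 0.4669 -0.2377  0.1105]
tri [ 0.5009 -0.0781  0.1108]
```

View pics/c0.png

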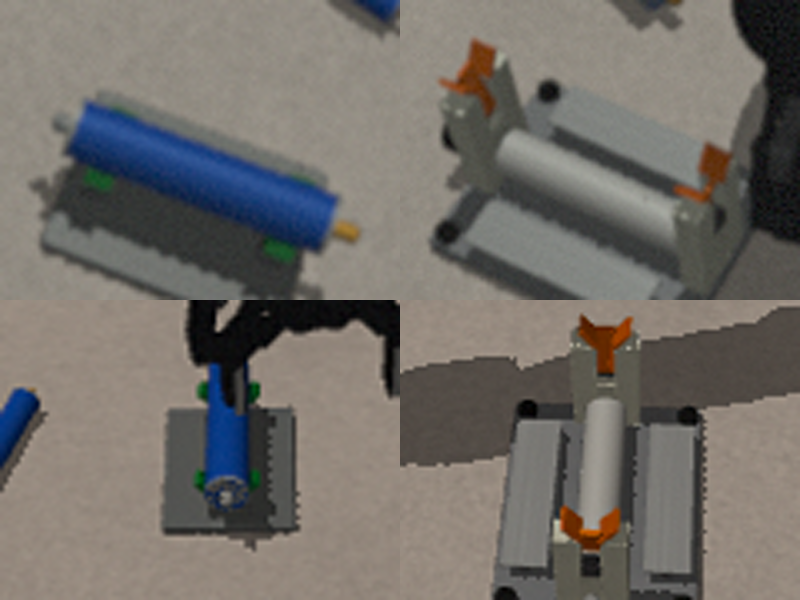

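View pics/w0.png

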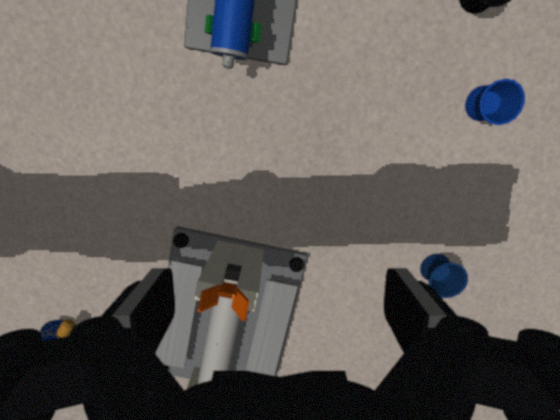

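The crop confirms the choice: blue body on green V-blocks, steel pin at left, brass pin at right. The former's two funnels are clear. The wrist picture shows the same layout from above, with the former at the bottom around (225,300) and the rest at the top around (240,25). Next I move so the wrist camera is over the former, then over the rest.

Call:
{"api": "carry_out", "payload": {
  "motion": [-0.165,0,-0.56,0,0,0,-0.165,0,-0.56,0,0,0,-0.165,0,-0.56,0,0,0,-0.165,0,-0.56,0,0,0,-0.165,0,-0.56,0,0,0,-0.165,0,-0.56,0,0,0,-0.165,0,-0.56,0,0,0,-0.165,0,-0.56,0,0,0,0,0,0,0,0,0,0,0,0,0,0,0],
  "claw": -1
}}

```text
time_s: 1.4
tcp_pos: [0.4843, -0.2228, 0.231]
eef_rot: [-0.707, -0.0, 0.0, 0.708]
contact_force: [0.1, -0.4, 0.6]
opening: 0.0855
```

Run:
```python
from h import *
c,C=snap('wrist','w1.png'); s=read_state(); print(s['tcp_pos'],s['time_s'])
h=cv2.cvtColor(c,cv2.COLOR_BGR2HSV); m=cv2.inRange(h,(3,150,60),(18,255,255))
n,l,stt,ce=cv2.connectedComponentsWithStats(m)
for i in range(1,n):
    if stt[i,4]>80: print(stt[i],ce[i].round(1),onz(C,ce[i],.118).round(4))
np.savez('w1.npz',K=C[0],M=C[1])
```

```text
[ 0.48453032 -0.22229633  0.23106324] 1.45
[289   0  52  20 606] [314.2   6.5] [ 0.5068 -0.0881  0.118 ]
[ 232  207   54   42 1273] [259.3 227.1] [ 0.4693 -0.2379  0.118 ]
```

View pics/w1.png

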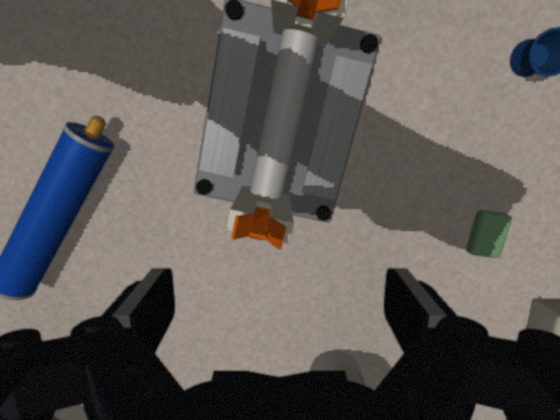

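The picture shows the former whole, with its near funnel at (259,227) and its far funnel at (314,6). The four black feet at (234,9), (369,43), (204,187) and (324,213) give me its pose.

Run:
```python
from h import *
f=np.load('w1.npz'); C=(f['K'],f['M']); im=cv2.imread('pics/w1.png'); g=cv2.cvtColor(im,cv2.COLOR_BGR2GRAY)
P=[]
for x,y in ((234,9),(369,43),(204,187),(324,213)):
    x0,y0=max(x-16,0),max(y-16,0); w=g[y0:y+16,x0:x+16]; m=(w<30).astype(np.uint8)
    n,l,s,ce=cv2.connectedComponentsWithStats(m); i=1+np.argmax(s[1:,4]); p=ce[i]+[x0,y0]; P.append(p); print(p.round(1),s[i])
for z in (.012,.02):
    W=np.array([onz(C,p,z) for p in P]); c=W.mean(0); 
    d=W[0]+W[1]-W[2]-W[3]; print(z,c.round(4),np.degrees(np.arctan2(d[0],d[1])).round(2),[np.linalg.norm(W[a]-W[b]).round(4) for a,b in((0,1),(2,3),(0,2),(1,3))])
A=onz(C,(297.5,30),.050);B=onz(C,(267.5,190),.050);d=A-B;print('roller line',A,B,np.degrees(np.arctan2(d[0],d[1])), (A+B)/2)
```

```text
[233.9   9.6] [  8   0  17  20 246]
[368.3  43.4] [  7   8  17  18 233]
[203.8 186.5] [  9   9  15  14 157]
[323.1 212.3] [  8   9  15  14 156]
0.012 [ 0.4869 -0.1589  0.012 ] 12.59 [np.float64(0.1284), np.float64(0.1283), np.float64(0.1691), np.float64(0.1685)]
0.02 [ 0.4869 -0.1589  0.02  ] 12.59 [np.float64(0.1255), np.float64(0.1255), np.float64(0.1654), np.float64(0.1648)]
roller line [ 0.49948052 -0.08745013  0.05      ] [ 0.47348535 -0.22322306  0.05      ] 10.838714990063195 [ 0.48648293 -0.1553366   0.05      ]
```

Call:
{"api": "carry_out", "payload": {
  "motion": [0.085,0,0.8,0,0.01,0,0.085,0,0.8,0,0.01,0,0.085,0,0.8,0,0.01,0,0.085,0,0.8,0,0.01,0,0.085,0,0.8,0,0.01,0,0.085,0,0.8,0,0.01,0,0.085,0,0.8,0,0.01,0,0.085,0,0.8,0,0.01,0,0,0,0,0,0.01,0,0,0,0,0,0.007,0,0,0,0,0,0,0]
}}

```text
time_s: 2.82
tcp_pos: [0.5354, 0.0923, 0.2313]
eef_rot: [0.705, -0.054, 0.054, -0.705]
contact_force: [-0.0, -0.4, -0.7]
opening: 0.086
```

Run:
```python
from h import *
c,C=snap('wrist','w2.png'); s=read_state(); print(s['tcp_pos'],s['time_s'],R.from_quat(s['eef_rot']).as_matrix().round(3))
h=cv2.cvtColor(c,cv2.COLOR_BGR2HSV); m=cv2.inRange(h,(105,120,40),(130,255,255))
n,l,stt,ce=cv2.connectedComponentsWithStats(m)
for i in range(1,n):
    if stt[i,4]>500:
        ys,xs=np.nonzero(l==i); r=cv2.minAreaRect(np.float32(np.c_[xs,ys])); print(r,onz(C,r[0],.048).round(4))
        bx=cv2.boxPoints(r)
        for l_,p in sorted([(np.linalg.norm(bx[j]-bx[(j+1)%4]),tuple((bx[j]+bx[(j+1)%4])/2)) for j in range(4)])[:2]: print('  ',np.round(p,1),onz(C,p,.048).round(4))
np.savez('w2.npz',K=C[0],M=C[1])
```

```text
[0.53547112 0.09219123 0.2313684 ] 2.875 [[ 0.988  0.     0.154]
 [-0.154 -0.001  0.988]
 [ 0.    -1.    -0.001]]
((241.5467071533203, 83.58685302734375), (167.4863739013672, 37.395591735839844), 88.31531524658203) [0.5176 0.1892 0.048 ]
   [ 2.391e+02 -1.000e-01] [0.5273 0.2532 0.048 ]
   [244.  167.3] [0.5066 0.1171 0.048 ]
((58.19999694824219, 58.600006103515625), (28.849960327148438, 109.46013641357422), 8.130102157592773) [0.3664 0.233  0.048 ]
   [65.9  4.4] [0.3859 0.2718 0.048 ]
   [ 50.5 112.8] [0.3454 0.1912 0.048 ]
((497.0, 165.0), (40.0, 56.0), 90.0) [0.7379 0.0834 0.048 ]
   [469. 165.] [0.7124 0.0874 0.048 ]
   [525. 165.] [0.7635 0.0794 0.048 ]
```

View pics/w2.png

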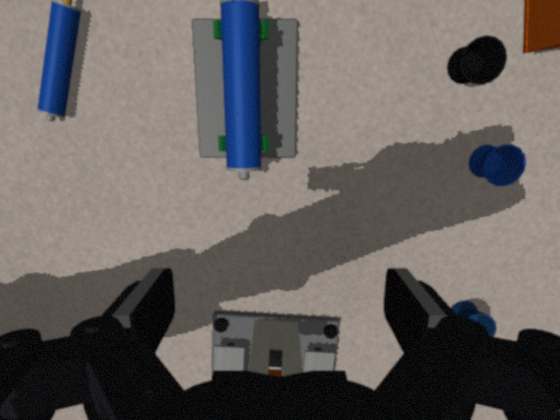

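The wrist view shows the roller's blue body from (244,167) at its near steel end to (239,0), at the top edge of the frame. The rest and V-blocks are around (243,86), and the jaws line up with the axis. Now I go over it and down.

Call:
{"api": "carry_out", "payload": {
  "motion": [-0.16,0,0.455,0,0,0,-0.16,0,0.455,0,0,0,-0.16,0,0.455,0,0,0,-0.16,0,0.455,0,0,0,0,0.5,0,0,0,0,0,0.5,0,0,0,0,0,0.5,0,0,0,0,0,0.5,0,0,0,0,0,0.5,0,0,0,0,0,0.5,0,0,0,0,0,0,0,0,0,0,0,0,0,0,0,0]
}}

```text
time_s: 4.38
tcp_pos: [0.5186, 0.188, 0.0823]
eef_rot: [-0.705, 0.054, -0.055, 0.705]
contact_force: [1.2, 0.4, 0.0]
opening: 0.0854
```

Run:
```python
from h import *
c,C=snap('wrist','w3.png'); s=read_state(); p=s['tcp_pos']; print(p)
h=cv2.cvtColor(c,cv2.COLOR_BGR2HSV); m=cv2.inRange(h,(105,120,40),(130,255,255))
T=R.from_quat(s['eef_rot']).as_matrix()
for v in range(20,420,40):
    xs=np.nonzero(m[v,150:420])[0]+150
    if len(xs)>10:
        W=onz(C,(xs.mean(),v),.05); print(v,xs.min(),xs.max(),W.round(4),'tool xz mm',((T.T@(W-p))[[0,2]]*1000).round(1))
```

```text
[0.51886363 0.18831035 0.08270967]
140 245 308 [0.5259 0.2427 0.05  ] tool xz mm [-1.4 54.8]
180 246 307 [0.5229 0.2233 0.05  ] tool xz mm [-1.4 35.1]
220 246 306 [0.5194 0.2027 0.05  ] tool xz mm [-1.7 14.2]
260 248 305 [0.5162 0.1806 0.05  ] tool xz mm [-1.5 -8. ]
300 249 304 [0.5126 0.1571 0.05  ] tool xz mm [ -1.6 -31.8]
340 250 302 [0.5084 0.132  0.05  ] tool xz mm [ -1.9 -57.2]
```

View pics/w3.png

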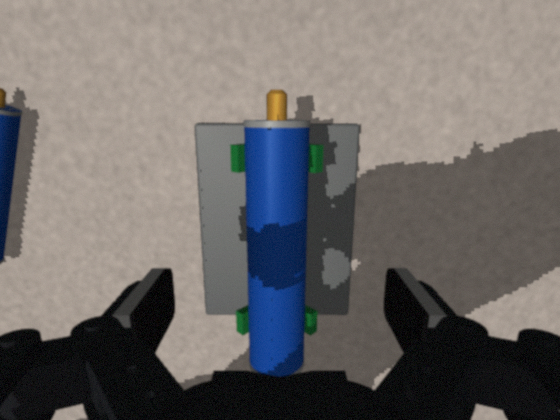

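The roller is centred between the jaws, with its body from (277,122) to (275,372) and the brass pin up to (277,90). I'll check the lengthwise centring from the body ends, then grasp.

Run:
```python
from h import *
s=read_state(); C=cam('wrist',s); p=np.array(s['tcp_pos']); T=R.from_quat(s['eef_rot']).as_matrix()
for q,z in (((277,121),.064),((275,373),.064),((277,90),.05),((277,121),.05),((277,157),.035),((277,321),.035)): print(q,z,((T.T@(onz(C,q,z)-p))*1000).round(1))
```

```text
(277, 121) 0.064 [-0.8 18.8 64.3]
(275, 373) 0.064 [ -2.1  18.6 -67.8]
(277, 90) 0.05 [-0.9 32.8 78.2]
(277, 121) 0.05 [-0.9 32.8 64.1]
(277, 157) 0.035 [-1.  47.8 45.2]
(277, 321) 0.035 [ -1.1  47.6 -54.4]
```

Call:
{"api": "carry_out", "payload": {
  "motion": [-0.025,0.2,-0.09,0,0,0,0,0.3,0,0,0,0,0,0.3,0,0,0,0,0,0.2,0,0,0,0,0,0.1,0,0,0,0,0,0.03,0,0,0,0,0,0,0,0,0,0,0,0,0,0,0,0]
}}

```text
time_s: 5.42
tcp_pos: [0.5162, 0.1842, 0.0253]
eef_rot: [-0.705, 0.053, -0.054, 0.705]
contact_force: [-0.3, -0.4, -0.2]
opening: 0.0853
```

Call:
{"api": "carry_out", "payload": {
  "motion": [0,0,0,0,0,0,0,0,0,0,0,0,0,0,0,0,0,0,0,0,0,0,0,0,0,0,0,0,0,0,0,0,0,0,0,0,0,0,0,0,0,0,0,0,0,0,0,0,0,0,0,0,0,0,0,0,0,0,0,0],
  "claw": 1,
  "force": 40
}}

```text
time_s: 6.68
tcp_pos: [0.5166, 0.184, 0.0252]
eef_rot: [-0.705, 0.053, -0.054, 0.705]
contact_force: [3.0, -1.3, 1.8]
opening: 0.0311
```

Call:
{"api": "carry_out", "payload": {
  "motion": [0,-0.15,0,0,0,0,0,-0.3,0,0,0,0,0,-0.5,0,0,0,0,0,-0.6,0,0,0,0,0,-0.6,0,0,0,0,0,-0.45,0,0,0,0,0,-0.2,0,0,0,0,0,0,0,0,0,0]
}}

```text
time_s: 7.68
tcp_pos: [0.5154, 0.1843, 0.1651]
eef_rot: [-0.705, 0.054, -0.054, 0.705]
contact_force: [0.6, 0.4, -2.4]
opening: 0.0313
```

Call:
{"api": "carry_out", "payload": {
  "motion": [0.042,0,-0.35,0,0,0,0.042,0,-0.7,0,0,0,0.042,0,-0.8,0,0,0,0.042,0,-0.8,0,0,0,0.042,0,-0.8,0,0,0,0.042,0,-0.8,0,0,0,0.042,0,-0.8,0,0,0,0.042,0,-0.8,0,0,0,0.042,0,-0.7,0,0,0,0.042,0,-0.344,0,0,0,0,0,0,0,0.02,0,0,0,0,0,0.02,0,0,0,0,0,0,0,0,0,0,0,0,0]
}}

```text
time_s: 9.43
tcp_pos: [0.4845, -0.1586, 0.1648]
eef_rot: [-0.703, 0.075, -0.075, 0.703]
contact_force: [-0.1, -0.7, -1.3]
opening: 0.0311
```

Run:
```python
from h import *
s=read_state(); print(s['time_s'],s['tcp_pos'],s['opening'],s['contact_force'])
T=R.from_quat(s['eef_rot']).as_matrix(); print(T.round(3))
a,A=snap('scene','s4.png'); b,B=snap('side','d4.png'); c,C=snap('wrist','w4.png')
f=lambda im,x0,y0,x1,y1:cv2.resize(im[y0:y1,x0:x1],(400,300),interpolation=cv2.INTER_CUBIC)
cv2.imwrite('pics/c4.png',np.vstack([np.hstack([f(a,155,110,315,230),f(c,0,0,560,420)]),np.hstack([f(b,215,185,335,275),f(b,195,200,355,320)])]))
```

```text
9.425 [ 0.48451934 -0.15859484  0.16482377] 0.031115288225532355 [-0.13497993 -0.70244014 -1.3386563 ]
[[ 0.977  0.     0.211]
 [-0.211  0.     0.977]
 [ 0.    -1.     0.   ]]
```

View pics/c4.png

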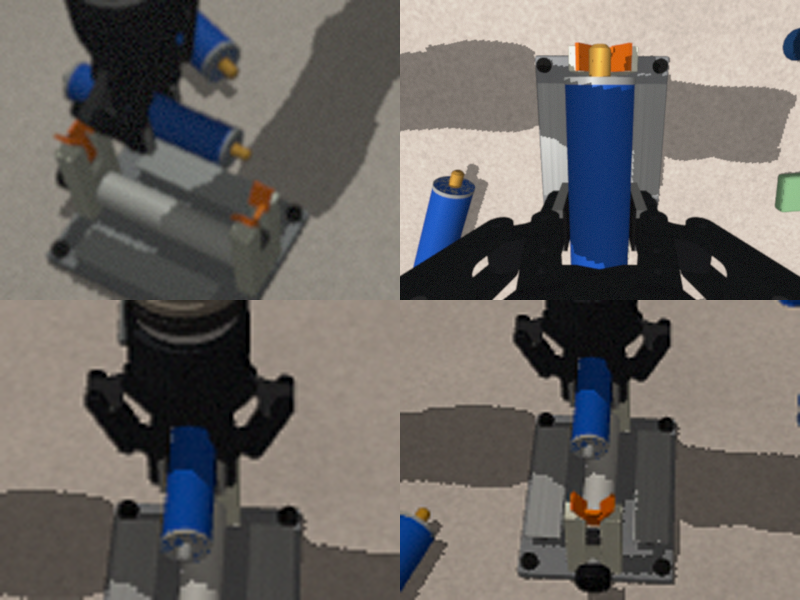

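The scene, side and wrist views show the roller held level above the former. In the wrist view the brass pin lies over the far funnel, both near column 280. I'll now measure funnel, feet and pin in the tool frame.

Run:
```python
from h import *
s=read_state(); C=cam('wrist',s); p=np.array(s['tcp_pos']); T=R.from_quat(s['eef_rot']).as_matrix()
c=cv2.imread('pics/w4.png'); h=cv2.cvtColor(c,cv2.COLOR_BGR2HSV); g=h[:,:,2]
tl=lambda q,z:((T.T@(onz(C,q,z)-p))*1000).round(1)
m=cv2.inRange(h,(3,150,60),(13,255,255)); m[130:]=0; ys,xs=np.nonzero(m); print('funnel cols',xs.min(),xs.max(),'rows',ys.min(),ys.max(),tl((xs.min(),75),.118),tl((xs.max(),75),.118))
m2=cv2.inRange(h,(15,110,60),(28,255,255)); m2[130:]=0; m2[:,:250]=0; m2[:,310:]=0; ys,xs=np.nonzero(m2); print('brass',xs.min(),xs.max(),ys.min(),ys.max()); 
for z in (.183,.188): print(tl((xs.mean(),ys.mean()),z),tl((xs.mean(),ys.min()),z))
for x,y in ((202,92),(365,92)):
    w=(g[y-14:y+14,x-14:x+14]<45).astype(np.uint8); n,l,st,ce=cv2.connectedComponentsWithStats(w); i=1+np.argmax(st[1:,4]); q=ce[i]+[x-14,y-14]; print('foot',q.round(1),st[i,4],tl(q,.012),tl(q,.018))
b=cv2.inRange(h,(105,100,20),(130,255,255))
for v in (130,170,210,250,300,340):
    xs=np.nonzero(b[v,220:340])[0]+220; print('body',v,xs.min(),xs.max(),tl((xs.mean(),v),.188))
```

```text
funnel cols 245 324 rows 60 100 [-16.9  46.9  86.2] [22.7 46.9 86.2]
brass 264 295 62 106
[  0.2 -18.1  76.5] [  0.2 -18.1  83.5]
[  0.2 -23.1  76.2] [  0.2 -23.1  82.8]
foot [201.2  91.5] 324 [-61.5 152.9  84.9] [-60.3 146.9  84.5]
foot [363.6  92.2] 317 [ 67.2 152.9  84.3] [ 65.9 146.9  83.9]
body 130 232 327 [  0.3 -23.1  62.1]
body 170 233 325 [  0.1 -23.1  48.9]
body 210 235 324 [  0.3 -23.1  34.9]
body 250 236 322 [  0.1 -23.1  19.9]
body 300 236 322 [  0.1 -23.1  -0.2]
body 340 239 319 [  0.2 -23.1 -17.5]
```

Call:
{"api": "carry_out", "payload": {
  "motion": [0.044,0.1,-0.03,0,0.004,0,0,0.2,0,0,0,0,0,0.2,0,0,0,0,0,0.2,0,0,0,0,0,0.2,0,0,0,0,0,0.15,0,0,0,0,0,0.1,0,0,0,0,0,0.1,0,0,0,0,0,0.1,0,0,0,0,0,0,0,0,0,0,0,0,0,0,0,0]
}}

```text
time_s: 10.95
tcp_pos: [0.4863, -0.1619, 0.0975]
eef_rot: [0.703, -0.078, 0.078, -0.703]
contact_force: [0.1, -0.2, -1.7]
opening: 0.0309
```

Run:
```python
from h import *
s=read_state(); print(s['time_s'],s['tcp_pos'],s['contact_force'],s['torque'])
T=R.from_quat(s['eef_rot']).as_matrix(); p=np.array(s['tcp_pos'])
a,A=snap('scene','s5.png'); b,B=snap('side','d5.png'); c,C=snap('wrist','w5.png')
f=lambda im,x0,y0,x1,y1:cv2.resize(im[y0:y1,x0:x1],(400,300),interpolation=cv2.INTER_CUBIC)
cv2.imwrite('pics/c5.png',np.vstack([np.hstack([f(a,165,135,285,225),f(c,200,40,360,160)]),np.hstack([f(b,235,220,315,280),f(b,215,225,335,315)])]))
```

```text
10.95 [ 0.48625166 -0.16188584  0.09749995] [ 0.07744665 -0.17040091 -1.6873262 ] [-0.01130516  0.012171   -0.00371071]
```

View pics/c5.png

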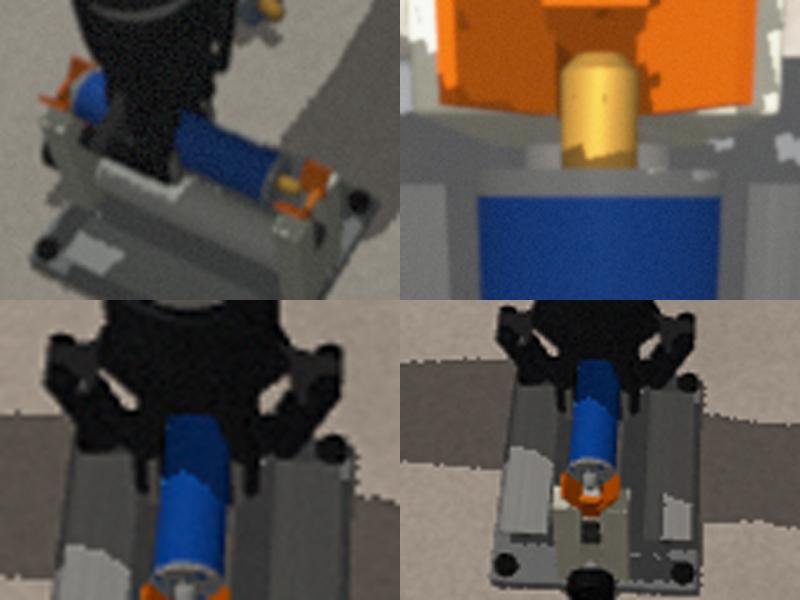

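Both pins are centred over their grooves: in the close crop the brass pin is at column 598 and the groove at about 598, and in the side crop both are at 590. I go on down.

Call:
{"api": "carry_out", "payload": {
  "motion": [0,0.06,0,0,0,0,0,0.06,0,0,0,0,0,0.06,0,0,0,0,0,0.06,0,0,0,0,0,0.06,0,0,0,0,0,0.06,0,0,0,0,0,0.04,0,0,0,0,0,0,0,0,0,0,0,0,0,0,0,0]
}}

```text
time_s: 12.22
tcp_pos: [0.4863, -0.1613, 0.0774]
eef_rot: [-0.703, 0.078, -0.078, 0.703]
contact_force: [0.8, 2.0, -1.3]
opening: 0.0311
```

Call:
{"api": "carry_out", "payload": {
  "motion": [0,0,0,0,0,0,0,0,0,0,0,0,0,0,0,0,0,0,0,0,0,0,0,0,0,0,0,0,0,0,0,0,0,0,0,0,0,0,0,0,0,0,0,-0.15,0,0,0,0,0,-0.3,0,0,0,0,0,-0.4,0,0,0,0,0,-0.4,0,0,0,0,0,-0.3,0,0,0,0,0,-0.15,0,0,0,0,0,0,0,0,0,0],
  "claw": -1
}}

```text
time_s: 13.98
tcp_pos: [0.4863, -0.1619, 0.1628]
eef_rot: [0.703, -0.078, 0.078, -0.703]
contact_force: [-0.1, -0.1, -0.3]
opening: 0.0853
```

Run:
```python
from h import *
s=read_state(); print(s['time_s'],s['tcp_pos'],s['contact_force'],s['opening'])
a,A=snap('scene','s6.png'); b,B=snap('side','d6.png'); c,C=snap('wrist','w6.png')
f=lambda im,x0,y0,x1,y1:cv2.resize(im[y0:y1,x0:x1],(400,300),interpolation=cv2.INTER_CUBIC)
cv2.imwrite('pics/c6.png',np.vstack([np.hstack([f(a,165,135,285,225),f(c,0,0,560,420)]),np.hstack([f(b,235,220,315,280),f(b,215,225,335,315)])]))
h=cv2.cvtColor(c,cv2.COLOR_BGR2HSV); p=np.array(s['tcp_pos']); T=R.from_quat(s['eef_rot']).as_matrix()
tl=lambda q,z:((T.T@(onz(C,q,z)-p))*1000).round(1)
b=cv2.inRange(h,(105,100,20),(130,255,255))
for v in range(90,400,30):
    xs=np.nonzero(b[v,220:340])[0]+220
    if len(xs)>20: print('body',v,xs.min(),xs.max(),tl((xs.mean(),v),.098))
```

```text
13.975 [ 0.48632908 -0.16188971  0.1628193 ] [-0.05056701 -0.11662746 -0.25455281] 0.08532470812138496
body 120 253 308 [ 0.  64.8 64.2]
body 150 253 307 [-0.2 64.8 47.4]
body 180 254 307 [ 0.1 64.8 29.9]
body 210 255 306 [ 0.1 64.8 11.6]
body 240 255 305 [-0.2 64.8 -7.7]
body 270 255 304 [ -0.5  64.8 -27.9]
body 300 255 303 [ -0.8  64.8 -49.1]
body 330 258 301 [ -0.4  64.8 -71.4]
```

View pics/c6.png

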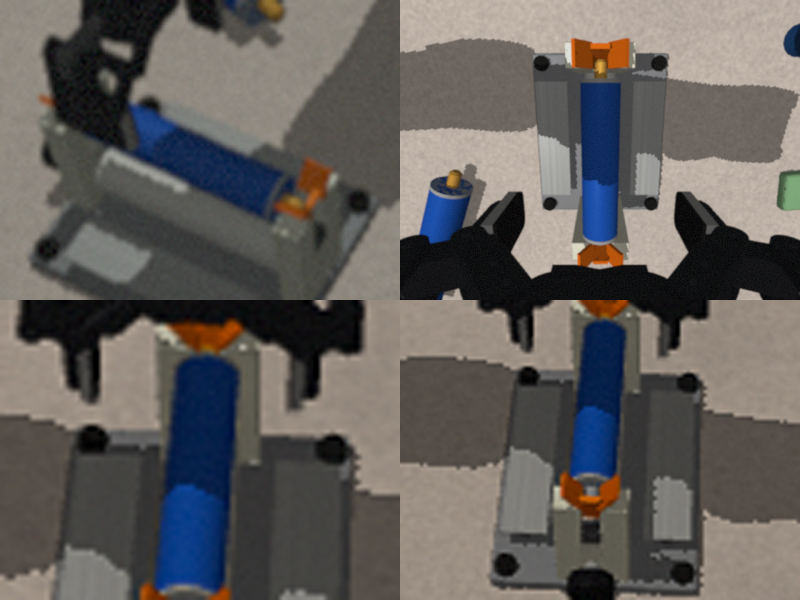

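The roller stands in both grooves, with the brass pin in the far funnel (wrist crop 600,67) and the steel pin in the near one. I'll shut the fingers and come down to the roller's top at mid-body.

Call:
{"api": "carry_out", "payload": {
  "motion": [0,0,0,0,0,0,0,0,0,0,0,0,0,0,0,0,0,0,0,0,0,0,0,0,0,0,0,0,0,0,0,0,0,0,0,0,0,0,0,0,0,0,0,0,0,0,0,0,0,0,0,0,0,0,0,0.2,0.03,0,0,0,0,0.3,0,0,0,0,0,0.2,0,0,0,0,0,0.1,0,0,0,0,0,0.05,0,0,0,0,0,0,0,0,0,0],
  "claw": 1
}}

```text
time_s: 16.0
tcp_pos: [0.4865, -0.1604, 0.1198]
eef_rot: [0.703, -0.078, 0.078, -0.703]
contact_force: [-0.2, 0.7, 0.6]
opening: 0.0001
```

Call:
{"api": "carry_out", "payload": {
  "motion": [0,0.06,0,0,0,0,0,0.04,0,0,0,0,0,0.04,0,0,0,0,0,0.04,0,0,0,0,0,0,0,0,0,0]
}}

```text
time_s: 16.62
tcp_pos: [0.4869, -0.1597, 0.111]
eef_rot: [-0.703, 0.078, -0.078, 0.703]
contact_force: [0.2, 1.8, 4.0]
opening: -0.0002
```

In contact at 4 N. I press on in 2 mm rows.

Call:
{"api": "carry_out", "payload": {
  "motion": [0,0.04,0,0,0,0,0,0.04,0,0,0,0,0,0.04,0,0,0,0,0,0.04,0,0,0,0,0,0.04,0,0,0,0,0,0,0,0,0,0]
}}

```text
time_s: 17.38
tcp_pos: [0.4856, -0.1608, 0.1001]
eef_rot: [0.703, -0.079, 0.078, -0.703]
contact_force: [0.5, 0.1, -0.9]
opening: -0.0002
```

Call:
{"api": "carry_out", "payload": {
  "motion": [0,0.04,0,0,0,0,0,0.04,0,0,0,0,0,0.04,0,0,0,0,0,0.04,0,0,0,0,0,0,0,0,0,0]
}}

```text
time_s: 18.0
tcp_pos: [0.4875, -0.16, 0.0936]
eef_rot: [-0.703, 0.077, -0.079, 0.703]
contact_force: [0.5, 0.2, 4.8]
opening: 0.0003
```

Call:
{"api": "carry_out", "payload": {
  "motion": [0,0.04,0,0,0,0,0,0.04,0,0,0,0,0,0.04,0,0,0,0,0,0.03,0,0,0,0,0,0,0,0,0,0,0,0,0,0,0,0]
}}

```text
time_s: 18.75
tcp_pos: [0.4869, -0.1608, 0.0858]
eef_rot: [0.703, -0.078, 0.079, -0.703]
contact_force: [-0.1, -0.6, 5.2]
opening: -0.0001
```

Run:
```python
from h import *
s=read_state(); print(s['time_s'],s['tcp_pos'],s['contact_force'],s['opening'])
a,A=snap('scene','s7.png'); b,B=snap('side','d7.png'); c,C=snap('wrist','w7.png')
f=lambda im,x0,y0,x1,y1:cv2.resize(im[y0:y1,x0:x1],(400,300),interpolation=cv2.INTER_CUBIC)
cv2.imwrite('pics/c7.png',np.vstack([np.hstack([f(a,165,135,285,225),f(c,0,0,560,420)]),np.hstack([f(b,235,220,315,280),f(b,215,225,335,315)])]))
```

```text
18.75 [ 0.48688539 -0.16078705  0.08579104] [-0.08797778 -0.63711179  5.22063239] -5.732399178369599e-05
```

View pics/c7.png

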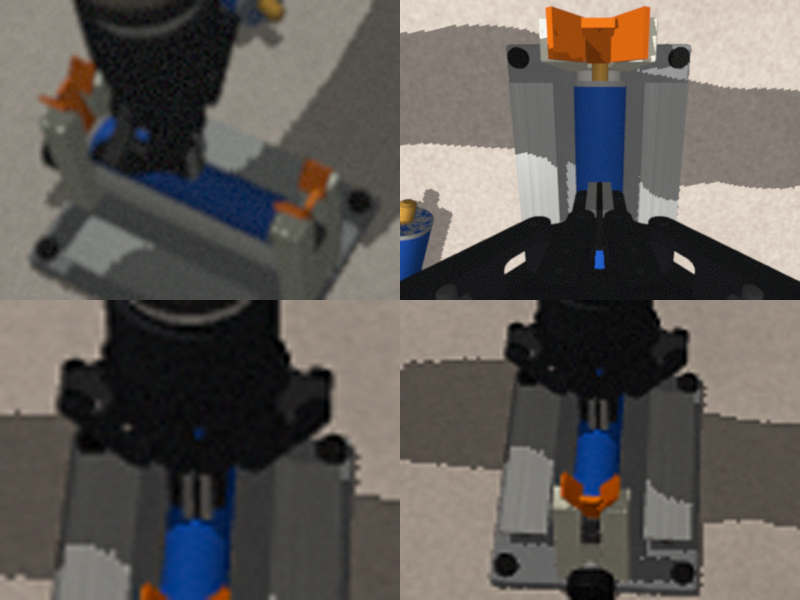

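The roller is down between the cheeks. One more small press will show whether it sits on a firm floor.

Call:
{"api": "carry_out", "payload": {
  "motion": [0,0.02,0,0,0,0,0,0.02,0,0,0,0,0,0,0,0,0,0]
}}

```text
time_s: 19.27
tcp_pos: [0.4887, -0.1612, 0.0855]
eef_rot: [0.703, -0.076, 0.08, -0.702]
contact_force: [-1.0, -0.6, 11.7]
opening: 0.0001
```

The floor is firm: 11.7 N with no further drop. I lift off and check both ends.

Call:
{"api": "carry_out", "payload": {
  "motion": [0,-0.1,0,0,0,0,0,-0.3,0,0,0,0,0,-0.4,0,0,0,0,0,-0.4,0,0,0,0,0,-0.3,0,0,0,0,0,-0.1,0,0,0,0,0,0,0,0,0,0,0,0,0,0,0,0]
}}

```text
time_s: 20.27
tcp_pos: [0.4857, -0.1602, 0.1625]
eef_rot: [-0.703, 0.079, -0.077, 0.703]
contact_force: [-0.3, 0.3, -0.6]
opening: 0.0
```

Run:
```python
from h import *
s=read_state(); print(s['time_s'],s['tcp_pos'],s['contact_force'])
a,A=snap('scene','s8.png'); b,B=snap('side','d8.png'); c,C=snap('wrist','w8.png')
f=lambda im,x0,y0,x1,y1:cv2.resize(im[y0:y1,x0:x1],(400,300),interpolation=cv2.INTER_CUBIC)
cv2.imwrite('pics/c8.png',np.vstack([np.hstack([f(a,165,135,285,225),f(c,0,0,560,420)]),np.hstack([f(b,235,220,315,280),f(c,210,60,350,165)])]))
h=cv2.cvtColor(c,cv2.COLOR_BGR2HSV); p=np.array(s['tcp_pos']); T=R.from_quat(s['eef_rot']).as_matrix()
bl=cv2.inRange(h,(105,100,20),(130,255,255))
K,M=C
# height along the roller from apparent width: find z such that width=32 mm across tool x
for v in range(110,360,20):
    xs=np.nonzero(bl[v,225:335])[0]+225
    if len(xs)<15: continue
    w=len(xs) if len(xs)==xs.max()-xs.min()+1 else xs.max()-xs.min()+1
    zs=np.linspace(.05,.12,141); W=[np.linalg.norm(onz(C,(xs.min()-.5,v),z)-onz(C,(xs.max()+.5,v),z)) for z in zs]
    z=zs[np.argmin(abs(np.array(W)-.0322))]; q=onz(C,(xs.mean(),v),.07); print(v,xs.min(),xs.max(),'z~',z.round(4),((T.T@(q-p))[[0,2]]*1000).round(1))
```

```text
20.275 [ 0.4857206  -0.16016238  0.16245139] [-0.27826851  0.27216876 -0.56591796]
130 256 304 z~ 0.067 [ 0.9 57.5]
150 256 303 z~ 0.0655 [ 0.6 44.7]
170 257 303 z~ 0.064 [ 0.9 31.4]
190 257 302 z~ 0.0625 [ 0.6 17.8]
210 258 302 z~ 0.061 [1.  3.8]
230 258 301 z~ 0.0595 [  0.6 -10.7]
250 258 301 z~ 0.0635 [  0.6 -25.7]
```

View pics/c8.png

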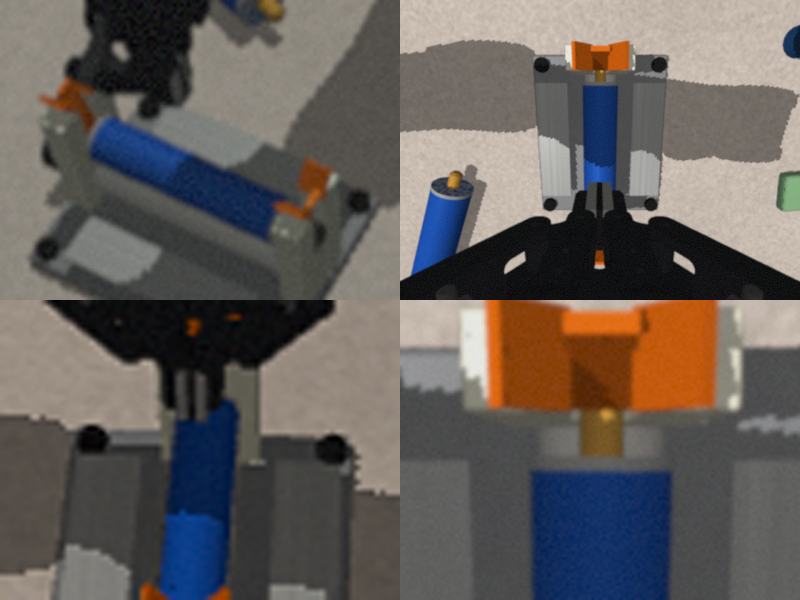

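The crops show the roller lying low between the cheeks, with the brass pin passing under the far slope at crop (600,430). The steel end is partly hidden by the arm. I move aside for a numeric check of both ends.

Call:
{"api": "carry_out", "payload": {
  "motion": [0,-0.4,0,0,0,0,0,-0.5,0,0,0,0,0,-0.4,-0.3,0,0,0,0,0,-0.5,0,0,0,0,0,-0.4,0,0,0,0,0,-0.3,0,0,0,0,0,0,0,0,0,0,0,0,0,0,0]
}}

```text
time_s: 21.42
tcp_pos: [0.4703, -0.2324, 0.2281]
eef_rot: [-0.702, 0.078, -0.078, 0.703]
contact_force: [-0.5, 0.6, -0.2]
opening: 0.0001
```

Run:
```python
from h import *
s=read_state(); print(s['time_s'],s['tcp_pos'],s['contact_force'])
c,C=snap('wrist','w9.png'); a,A=snap('scene','s9.png'); b,B=snap('side','d9.png')
seat=np.array([.4865,-.1585,0]); th=np.radians(12.4); u=np.array([np.sin(th),np.cos(th),0]); n=np.array([np.cos(th),-np.sin(th),0])
for nm,im,X in (('wrist',c,C),('scene',a,A),('side',b,B)):
    bl=cv2.inRange(cv2.cvtColor(im,cv2.COLOR_BGR2HSV),(105,100,20),(130,255,255)); k,l,st,ce=cv2.connectedComponentsWithStats(bl)
    q0=proj(X,seat+[0,0,.075]); i=min((j for j in range(1,k) if st[j,4]>150),key=lambda j:np.linalg.norm(ce[j]-q0))
    m=l==i; print(nm,'blob',st[i],ce[i].round(1),'exp',q0.round(1))
    print('  ends exp at z.07',[proj(X,seat+t*u+[0,0,.07]).round(1) for t in(-.069,.069)])
    # silhouette: section centre and width at stations, compared with a level cylinder at z=.07
    for t in (-.055,-.03,0,.03,.055):
        r=[]
        P0=proj(X,seat+t*u+[0,0,.07]); d=proj(X,seat+t*u+[0,0,.07]+.001*n)-proj(X,seat+t*u+[0,0,.07]); px=np.linalg.norm(d); 
        for e in np.arange(-30,30,.1):
            x,y=np.round(P0+e*d).astype(int)
            if 0<=y<420 and 0<=x<560 and m[y,x]: r.append(e)
        print('  t',t,'cross mm',(round(min(r),1),round(max(r),1),'w',round(max(r)-min(r),1)) if r else None,'px/mm',px.round(2))
```

```text
21.425 [ 0.47026414 -0.23236112  0.22808853] [-0.4699816   0.57001239 -0.17184035]
wrist blob [ 259   14   41  178 6810] [278.8 100.7] exp [278.5 103.9]
  ends exp at z.07 [array([278.8, 187.3]), array([278.2,   9.4])]
  t -0.055 cross mm (np.float64(-16.5), np.float64(15.1), 'w', np.float64(31.6)) px/mm 1.17
  t -0.03 cross mm (np.float64(-16.0), np.float64(15.7), 'w', np.float64(31.7)) px/mm 1.19
  t 0 cross mm (np.float64(-15.5), np.float64(16.2), 'w', np.float64(31.7)) px/mm 1.23
  t 0.03 cross mm (np.float64(-14.9), np.float64(15.9), 'w', np.float64(30.8)) px/mm 1.26
  t 0.055 cross mm (np.float64(-15.2), np.float64(16.4), 'w', np.float64(31.6)) px/mm 1.29
scene blob [192 170  59  37 809] [220.2 187.7] exp [222.7 187.2]
  ends exp at z.07 [array([195.6, 176. ]), array([251.3, 201.3])]
  t -0.055 cross mm (np.float64(-17.2), np.float64(17.4), 'w', np.float64(34.6)) px/mm 0.43
  t -0.03 cross mm (np.float64(-14.3), np.float64(18.0), 'w', np.float64(32.3)) px/mm 0.43
  t 0 cross mm (np.float64(-14.5), np.float64(17.1), 'w', np.float64(31.6)) px/mm 0.43
  t 0.03 cross mm (np.float64(-15.0), np.float64(18.1), 'w', np.float64(33.1)) px/mm 0.43
  t 0.055 cross mm (np.float64(-16.7), np.float64(16.8), 'w', np.float64(33.5)) px/mm 0.43
side blob [267 240  16  44 428] [274.7 263.5] exp [274.7 261.7]
  ends exp at z.07 [array([273. , 287.6]), array([276.4, 240.2])]
  t -0.055 cross mm (np.float64(-9.1), np.float64(2.6), 'w', np.float64(11.7)) px/mm 0.43
  t -0.03 cross mm (np.float64(-18.0), np.float64(13.0), 'w', np.float64(31.0)) px/mm 0.42
  t 0 cross mm (np.float64(-17.7), np.float64(13.9), 'w', np.float64(31.6)) px/mm 0.41
  t 0.03 cross mm (np.float64(-4.9), np.float64(14.8), 'w', np.float64(19.7)) px/mm 0.4
  t 0.055 cross mm (np.float64(1.1), np.float64(13.6), 'w', np.float64(12.5)) px/mm 0.4
```

```bash
python3 -c "
from station import *
print(job_done(), read_state()['time_s'])"
```

```text
the job is handed in; nothing more can be done
the job is handed in; nothing more can be done
```

The blue roller is back between the former's cheeks, and every check says both ends are home in their recesses. I handed the job in at about 21.5 s of the 43 s allowed. I picked the roller from its rest, set its pins in the grooves, let go, and pressed it down at mid-body with the shut fingers.

**Pressing:** it took about 5 N on the way down. It ended on a firm floor at 11.7 N, with the fingertips at 85.5 mm height, which puts the roller's axis at about 70 mm.

**After lifting off:** the wrist and scene pictures fit a level roller at 70 mm. Its apparent width and sideways position agree at both ends, and the lengthwise position fits the steel pin seated at its recess end.

**Less certain:**
- One height estimate from the roller's apparent width came out low and uneven, 60 to 67 mm, which I put down to pixel resolution.
- The side view was partly blocked near both ends of the roller.
- The steel end was judged only from measurements, because I had used all 12 picture views.
- In the last press the fingertips slid about 2 mm sideways on the round top. The pictures taken afterwards showed no effect on the roller.

The arm never reached toward the dishes or the wax block; I did not check them again at the end. The arm stopped clear of everything, with the fingertips at about 228 mm height.

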